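# Hang the stubby mallet in the empty collar

## Task

The orange mallet has been left standing on its head on the bench. Pick it up clear of the bench, lay it down on its side on the bench and let go of it, then take it afresh and hang it in the empty collar: handle down through the ring, head resting fully home on top, and let go. Leave the hanging drift, the filter, the blue bin and the carton where they are.

Things in the scene. Friction and masses are not known exactly. Their poses are not given: they have to be found in the camera images.
- mallet_head (a point): Centre of the mallet's head, an orange block with black ends, 66 mm (mallet x) by 46 mm (mallet y) by 46 mm (mallet z). At the start the mallet stands on its head, mallet +z (the handle) straight up, this point 23 mm above the bench; hanging, +z points straight down and this point is 23 mm above collar_empty when home.
- mallet_handle (a point): Point on the axis of the mallet's round black handle, half-way along it, 80.5 mm along mallet +z from the head's centre. The handle is 26 mm in diameter and runs from 23 to 138 mm from the head's centre; its last 10 mm taper to 14 mm. Same axes as mallet_head.
- collar_empty (a point): Centre of the top face of the empty collar: fixed steel ring, 52 mm outside, 30 mm bore, 18 mm deep, open below, axis vertical (z up), top 140 mm above the bench. Its blue post (16 x 30 mm, nothing higher than the ring) stands 62 mm from the ring's axis along this point's +x, on a dark base plate 10 mm thick (from 20 mm behind the axis to 90 mm along +x, 45 mm either side).
- collar_used (a point): Centre of the top face of the other collar, of the same make and size on a like stand, in which a steel drift already hangs.
- drift_head (a point): Middle of the head of the steel drift (a plain round punch) hanging in the other collar: head 44 mm in diameter and 28 mm high resting on the ring, shank 22 mm in diameter hanging 100 mm below. Loose; to be left alone.
- filter_center (a point): Centre of a white canister oil filter with a blue band, 76 mm in diameter, 99 mm high, standing loose on the bench; to be left alone.
- bin_center (a point): Centre of an open blue plastic bin, 150 mm (x) by 100 mm (y) by 65 mm high, with a few metal pins in it, loose on the bench; to be left alone.
- carton_center (a point): Centre of a closed cardboard carton, 110 mm (x) by 150 mm (y) by 80 mm high, with a pale band, loose on the bench; to be left alone.
- mallet: The whole stubby mallet, 161 mm long, 0.3 to 0.55 kg; origin at the middle of the head's face away from the handle, 23 mm from mallet_head, same axes. Its centre of mass is inside the head, about 10 mm from mallet_head towards the handle, so it lies stably on any long side of the head with the handle level in the air.
Mind the look-alikes: they are no part of the job. Leave any turquoise look-alike of the part that bears collar_used alone. Leave any green look-alike of the mallet alone.

How it is judged:
By the outcome, as a careful person would: the job done as asked, in the order asked, and still so for the second after the job is handed in, with the robot touching nothing.
It also fails if it takes over 67 s, if anything falls off the work surface, if the arm or the gripper's body presses on something with over 40 N, if the wrist force passes 120 N, or if a joint passes its speed limit or range.

## Robot

A 6-joint arm with a two-finger parallel gripper is mounted at the origin on the work surface. World frame = base frame: x ahead of the robot, y to its left, z up, the work surface at z = 0. Lengths are in m, angles in rad, forces in N, time in s.
With the tool pointing down it reaches from about 0.275 to 0.75 m from the base axis. Payload 10.2 kg.
Tool frame: the origin (TCP) lies on the centre line of the jaws, within the pads' length; the fingertips stand 11 mm ahead of it and the grasp point (between the pads) lies 8 mm behind it (env.tip_reach is the z of the fingertips in the tool frame, in m); z points along the fingers, y is the direction in which the jaws open and shut (so a half turn about z gives the same grasp; the last joint's range is limited). The gripper opens to 88 mm and grips with 3 to 60 N. Pads are 18 mm wide; open, the fingers measure 123 mm over their backs; the gripper's body (75 mm by 187 mm) begins 45 mm behind the grasp point.
Start: joints at [-1.54, 0.313, 1.498, -0, 1.331, -0.223], TCP at [0.132, -0.508, 0.21] pointing down, gripper open.
Joint ranges: [-2.94, 2.94], [-0.97, 2.17], [0.19, 2.56], [-1.23, 4.37], [0.02, 3.11], [-2.88, 2.88]. Speed limits (rad/s): [2.39, 2.39, 3.01, 3.14, 3.14, 3.14].

## Interface

Orientations are given as a unit quaternion [w, x, y, z].
In Python, from rig import readout, viewer, env gives the robot as it stands.
- The arm moves only by the tool move_arm, never from a script. Its argument "targets" is a list that holds one entry, the list of rows, each a list of 5 numbers: the shift along the tool's x, y, z in mm, then the turn about the tool's z in degrees, then the gripper's target within -1 to 1 (fully open at 1, half-way at 0, shut at -1). A call has 1 to 10 rows; each row is the pose to reach, as a shift and turn from the pose commanded when the call began, along the tool's axes at that moment; what a row does not reach only later rows make up. A row lasts 1/10 s, in which the tool goes at most 50 mm and 8.59 degrees, less where a joint would pass 70% of its speed; a pose out of reach is approached as far as the arm can. A call with a gripper value outside its range is refused whole. The fingers move at their own pace and stop on an object; the grip force is fixed at half the most. Time passes only in rows, so rows that repeat a pose let the fingers close. It gives the time, the measured TCP pose, the force and the opening at its end, in the units of the state.
- readout.read_state(): the state, without advancing time (a new reading comes with each control period).
- viewer.capture(name): name is "side" or "top"; returns a dict with "frame" (384x512x3 uint8, red, green, blue), "range_z" (384x512 float32, m along the optical axis (not along the pixel's ray), 0 where there is no reading), "mtx" (3x3 intrinsics, pixels), "position" and "rotation" of the camera in the world. Camera axes: x right, y up, looking along -z (the intrinsics and any distortion apply to the point x, -y, -z); pixel columns grow to the right and rows downward; lengths in m; the calibration is good to about 2 mm. A picture is of the moment at which its call begins.
- env.hand_in(): hands the job in, once; it reports no verdict.
The state is a dict: "t": time; "joint_positions": joint angles; "dq": joint speeds; "joint_efforts": joint torques, N m; "position": TCP position; "tcp_rot": TCP orientation; "force": force on the tool from outside, world axes, zero at the start; "torque": the same for the moment, N m; "finger_gap": finger opening in m.
Only numpy, scipy, OpenCV 4.12 (cv2) and the standard library are available. Lean on these libraries where they do the work, as an engineer would, in place of code of your own. Each camera call takes 0.05 s, during which the arm holds its last target. There are 200 camera calls.

## Working session

There is one attempt and no reset: what is moved stays moved. The work goes in short steps, Python scripts to look and compute and a tool call to move; the robot and the scene stay as the last step left them, time stands still between calls to the robot, and variables do not carry over. Pictures are saved under pics/ and viewed, about 8 in all and at most 12, crops included, and the job is handed in when it is done.

Besides the shell and the picture viewer there is one more tool, called after "Request:" as name(argument=value, ...) on one line, values as JSON. move_arm: Moves the arm, as the interface text tells. Its arguments: {"type":"object","properties":{"targets":{"type":"array","items":{"type":"array","items":{"type":"array","items":{"type":"number"}}}}},"required":["targets"]}

```bash
ls; mkdir -p pics; cat > h.py <<'E'
import numpy as np, cv2
from rig import readout, viewer, env
def cap(n):
    c=viewer.capture(n); c['P']=pts(c); return c
def pts(c):
    z=c['range_z'].astype(float); K=np.array(c['mtx']); v,u=np.mgrid[:z.shape[0],:z.shape[1]]
    p=np.stack([(u-K[0,2])/K[0,0]*z,-(v-K[1,2])/K[1,1]*z,-z],-1)
    R=np.array(c['rotation'])
    if R.shape!=(3,3):
        from scipy.spatial.transform import Rotation as Ro
        R=Ro.from_quat(R[[1,2,3,0]]).as_matrix()
    P=p@R.T+np.array(c['position']); P[z<=0]=np.nan; return P
def save(c,fn,box=None,s=1):
    im=c['frame'][...,::-1]
    if box: im=im[box[1]:box[3],box[0]:box[2]]
    cv2.imwrite('pics/'+fn,cv2.resize(im,None,fx=s,fy=s,interpolation=cv2.INTER_CUBIC))
E
python3 - <<'E'
from h import *
a=cap('side');b=cap('top')
for c in(a,b): print({k:(v if k not in('frame','range_z','P') else v.shape) for k,v in c.items()})
im=np.vstack([a['frame'],b['frame']])[...,::-1]
cv2.imwrite('pics/0.png',cv2.resize(im,(400*1,600)))
save(a,'side0.png',s=1.5);save(b,'top0.png',s=1.5)
np.savez('c0.npz',sP=a['P'],sf=a['frame'],tP=b['P'],tf=b['frame'])
print(readout.read_state())
E
```

```text
pics
{'frame': (384, 512, 3), 'range_z': (384, 512), 'mtx': array([[484.5746877 ,   0.        , 248.30227631],
       [  0.        , 484.5746877 , 186.87417383],
       [  0.        ,   0.        ,   1.        ]]), 'position': array([-0.13996335,  0.65002924,  0.96685946]), 'rotation': array([-0.35489029, -0.16496962,  0.37032563,  0.84243507]), 'P': (384, 512, 3)}
{'frame': (384, 512, 3), 'range_z': (384, 512), 'mtx': array([[392.93061019,   0.        , 258.30340043],
       [  0.        , 392.93061019, 191.13602987],
       [  0.        ,   0.        ,   1.        ]]), 'position': array([ 0.42106223, -0.00285197,  1.18034507]), 'rotation': array([-0.70159968, -0.04112831,  0.05192663,  0.70948571]), 'P': (384, 512, 3)}
{'t': 0.1, 'joint_positions': array([-1.54041042e+00,  3.13397910e-01,  1.49833460e+00, -2.11148968e-05,
        1.33099107e+00, -2.23389001e-01]), 'dq': array([ 0.00046329, -0.0017688 , -0.00242857,  0.00087066,  0.00023656,
        0.00011448]), 'joint_efforts': array([ 4.54820183e-03, -4.02803206e+01, -2.52643740e+01,  6.96658459e-02,
        3.42477194e-02, -5.34456251e-05]), 'position': array([ 0.13178699, -0.50793968,  0.20932632]), 'tcp_rot': array([-5.63820901e-04,  9.91960105e-01,  1.26549712e-01,  4.42772663e-05]), 'force': array([-0.01432555,  0.32255431, -0.4685451 ]), 'torque': array([ 0.02083298, -0.02137276,  0.02571959]), 'finger_gap': 0.08812139255764584}
```

View pics/side0.png

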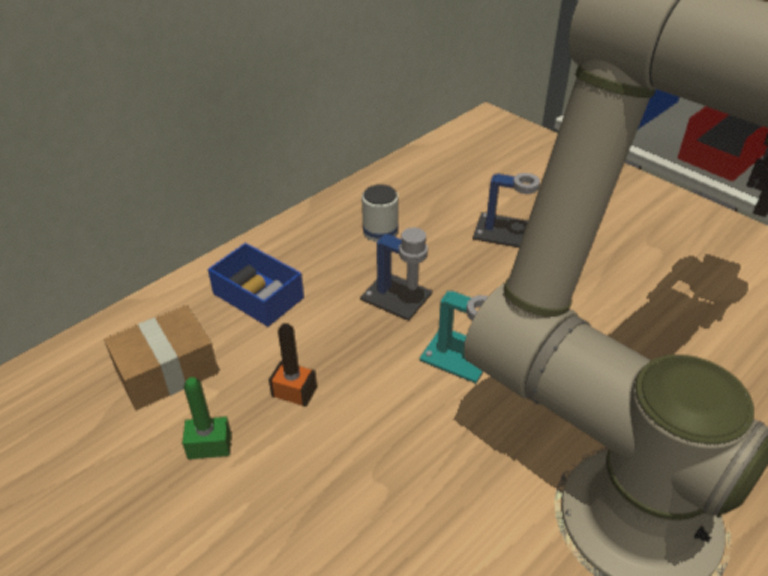

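View pics/top0.png

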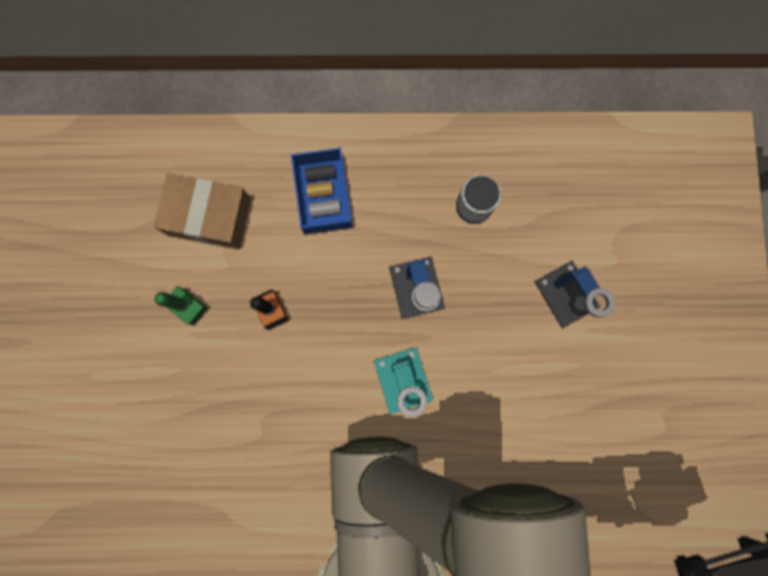

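Candidates: the orange mallet is at side (195,250) and top (180,205), in unscaled pixels. The green look-alike is at side (137,285) and top (122,203), so I reject it. The blue-post collar with an empty ring is at side (351,122) and top (400,201). The turquoise stand at side (318,203) and top (274,268) is a look-alike. The blue stand at top (284,197) holds the drift. Next I measure these and check with a crop.

```bash
python3 - <<'E'
from h import *
d=np.load('c0.npz')
for k in 'st':
    P=d[k+'P'];f=d[k+'f'].astype(int);hsv=cv2.cvtColor(d[k+'f'],cv2.COLOR_RGB2HSV)
    o=(hsv[...,0]<14)&(hsv[...,1]>180)&(P[...,2]<.1)&(P[...,2]>.008)&(P[...,1]>0)&(P[...,0]>.2)
    Q=P[o]; c=np.median(Q,0); print(k,'orange',o.sum(),c,np.nanmin(Q,0),np.nanmax(Q,0))
    near=np.hypot(P[...,0]-c[0],P[...,1]-c[1])<.07
    for lo,hi in((.06,.12),(.12,.15),(.15,.175)):
        m=near&(P[...,2]>lo)&(P[...,2]<hi); print(lo,m.sum(),P[m].mean(0) if m.any() else '')
    m=near&(P[...,2]<.055)&(P[...,2]>.04); 
    if m.sum()>5: print('head top rect',m.sum(),cv2.minAreaRect((P[m][:,:2]*1000).astype(np.float32)),P[m][:,2].mean())
    m=near&(P[...,2]<.055)&(P[...,2]>.008); print('head all',cv2.minAreaRect((P[m][:,:2]*1000).astype(np.float32)))
    m=(P[...,2]>.125)&(P[...,2]<.15)&(P[...,1]<-.2)&(P[...,0]>.3)&(P[...,0]<.6)
    # ring
    Q=P[m];print('ring',m.sum(),Q.mean(0),cv2.minAreaRect((Q[:,:2]*1000).astype(np.float32)))
    g=m&(hsv[...,1]<70); b=m&(hsv[...,1]>=110)
    print('grey',g.sum(),P[g].mean(0),cv2.minEnclosingCircle((P[g][:,:2]*1000).astype(np.float32)),'blue',b.sum(),P[b].mean(0))
im=lambda f,b:cv2.resize(f[b[1]:b[3],b[0]:b[2],::-1],(380,380),interpolation=cv2.INTER_CUBIC)
a=im(d['sf'],(150,200,250,300));b=im(d['tf'],(340,150,440,250))
cv2.imwrite('pics/c1.png',np.hstack([a,b]))
E
```

```text
s orange 329 [0.52049289 0.22606396 0.04343465] [0.49834251 0.18421129 0.0080848 ] [0.55653056 0.24208375 0.05094948]
0.06 180 [0.52188714 0.21504249 0.09041443]
0.12 99 [0.52181162 0.21521266 0.13576061]
0.15 77 [0.52638068 0.21282692 0.15767488]
head top rect 326 ((529.1951293945312, 210.72885131835938), (67.42867279052734, 47.301856994628906), 25.465303421020508) 0.0465308981214807
head all ((528.4808349609375, 211.15428161621094), (68.35272979736328, 48.68426513671875), 25.465303421020508)
ring 316 [ 0.53882988 -0.38708312  0.13563853] ((545.7872314453125, -391.7913818359375), (94.08895111083984, 54.20756149291992), 20.67013168334961)
grey 219 [ 0.52878162 -0.39265793  0.13596301] ((543.0864868164062, -385.5087890625), 47.95730209350586) blue 62 [ 0.56251727 -0.37163011  0.13545309]
  return _methods._mean(a, axis=axis, dtype=dtype,
  ret = um.true_divide(
Traceback (most recent call last):
ValueError: zero-size array to reduction operation fmin which has no identity
```

```bash
python3 - <<'E' 2>/dev/null
from h import *
d=np.load('c0.npz');P=d['tP'];f=d['tf']
for (u,v) in((180,205),(178,202),(400,201),(420,250),(200,320)): print(u,v,P[v,u],f[v,u])
P=d['tP'];hsv=cv2.cvtColor(f,cv2.COLOR_RGB2HSV)
S=d['sP']
for c,box in((None,(320,340,95,165)),):
    pass
# ring in side cam: fine
m=(S[...,2]>.134)&(S[...,2]<.146)&(S[...,1]<-.3)&(S[...,1]>-.45)&(S[...,0]>.45)&(S[...,0]<.62)
Q=S[m]; print('side top face',m.sum(),cv2.minAreaRect((Q[:,:2]*1000).astype(np.float32)))
m=(P[...,2]>.125)&(P[...,2]<.15)&(P[...,1]<-.3)&(P[...,1]>-.47)&(P[...,0]>.4)&(P[...,0]<.62)
Q=P[m];print('top',m.sum(),cv2.minAreaRect((Q[:,:2]*1000).astype(np.float32)))
im=lambda f,b:cv2.resize(f[b[1]:b[3],b[0]:b[2],::-1],(380,380),interpolation=cv2.INTER_CUBIC)
cv2.imwrite('pics/c1.png',np.hstack([im(d['sf'],(150,200,250,300)),im(f,(340,150,440,250))]))
E
```

```text
180 205 [0.5289324  0.19791045 0.08841762] [13 14 14]
178 202 [0.53366617 0.19698635 0.12330445] [14 14 15]
400 201 [ 0.54251901 -0.45105412  0.00191982] [158 128  97]
420 250 [ 0.39492069 -0.50277662  0.00072693] [170 138 104]
200 320 [0.20293099 0.15126237 0.00325693] [166 135 101]
side top face 207 ((542.3407592773438, -385.6127624511719), (91.32170867919922, 52.6618766784668), 39.47465133666992)
top 442 ((548.2679443359375, -391.7440185546875), (95.90864562988281, 50.12501907348633), 18.82016372680664)
```

View pics/c1.png

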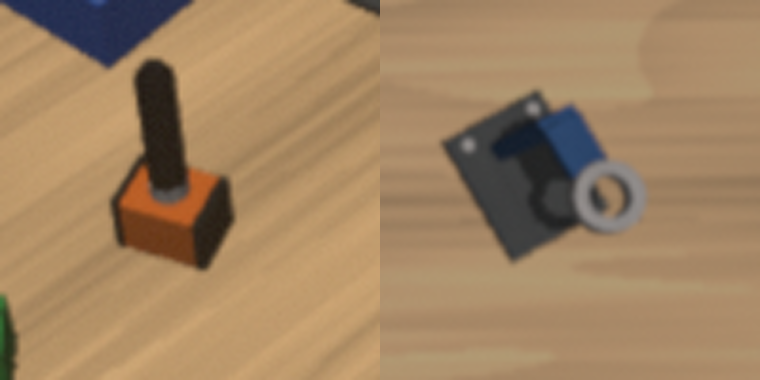

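```bash
cat >> h.py <<'E'
def ortho(c,z,x0,x1,y0,y1,s=.0005):
    "image resampled on plane z; row=x, col=y"
    from scipy.spatial.transform import Rotation as Ro
    R=Ro.from_quat(np.array(c['rotation'])[[1,2,3,0]]).as_matrix();K=np.array(c['mtx'])
    X,Y=np.meshgrid(np.arange(x0,x1,s),np.arange(y0,y1,s),indexing='ij')
    q=(np.stack([X,Y,X*0+z],-1)-c['position'])@R
    u=K[0,0]*q[...,0]/-q[...,2]+K[0,2];v=K[1,1]*-q[...,1]/-q[...,2]+K[1,2]
    return cv2.remap(c['frame'],u.astype(np.float32),v.astype(np.float32),cv2.INTER_LINEAR)
E
python3 - <<'E' 2>/dev/null
from h import *
d=np.load('c0.npz');S=d['sP'];hs=cv2.cvtColor(d['sf'],cv2.COLOR_RGB2HSV)
m=(np.hypot(S[...,0]-.529,S[...,1]-.211)<.06)&(S[...,2]<.055)&(S[...,2]>.04)
blk=m&(hs[...,2]<70);org=m&(hs[...,1]>150)&(hs[...,2]>90)
from scipy.ndimage import label
print('org',S[org].mean(0),'blk pts');L,n=label(blk)
for i in range(1,n+1):
    if (L==i).sum()>3: print((L==i).sum(),S[L==i].mean(0))
ims=[]
for n in('side','top'):
    c=viewer.capture(n);o=ortho(c,.14,.46,.64,-.46,-.32);ims.append(o)
    h=cv2.cvtColor(o,cv2.COLOR_RGB2HSV);g=((h[...,1]<60)&(h[...,2]>90)).astype(np.float32)
    k=np.full((121,121),0.,np.float32);yy,xx=np.mgrid[-60:61,-60:61];r=np.hypot(xx,yy)
    k[(r>30)&(r<52)]=1;k[r<=29]=-1;k[(r>53)&(r<60)]=-1
    s=cv2.filter2D(g,-1,k,borderType=cv2.BORDER_CONSTANT);i=np.unravel_index(s.argmax(),s.shape)
    b=(h[...,0]>100)&(h[...,0]<125)&(h[...,1]>120)&(h[...,2]>60)
    bi=np.argwhere(b).mean(0)
    print(n,'ring',.46+i[0]*.0005,-.46+i[1]*.0005,s.max()/k.clip(0).sum(),'blue',.46+bi[0]*.0005,-.46+bi[1]*.0005)
cv2.imwrite('pics/ortho.png',np.hstack(ims)[...,::-1])
S2=S;mm=(S[...,2]>.13)&(S[...,2]<.146)&(hs[...,0]>100)&(hs[...,0]<125)&(hs[...,1]>120)&(S[...,1]<-.3)&(S[...,1]>-.45)
print('blue pts side',S[mm].mean(0)); P=d['tP'];ht=cv2.cvtColor(d['tf'],cv2.COLOR_RGB2HSV)
mm=(P[...,2]>.13)&(P[...,2]<.146)&(ht[...,0]>100)&(ht[...,0]<125)&(ht[...,1]>120)&(P[...,1]<-.3)&(P[...,1]>-.45)
print('blue pts top',P[mm].mean(0), cv2.minAreaRect((P[mm][:,:2]*1000).astype(np.float32)))
E
```

```text
org [0.52425382 0.21615113 0.04636201] blk pts
41 [0.4994135  0.20111398 0.04568523]
side ring 0.5245 -0.3965 0.59004235 blue 0.5593853258975253 -0.3662466016033461
top ring 0.528 -0.3985 0.90448445 blue 0.5676867876250291 -0.37161153756687604
blue pts side [ 0.5641795  -0.37133479  0.13594821]
blue pts top [ 0.56829611 -0.37359342  0.13517293] ((568.16162109375, -374.2835693359375), (42.94796371459961, 27.092004776000977), 27.746078491210938)
```

View pics/ortho.png

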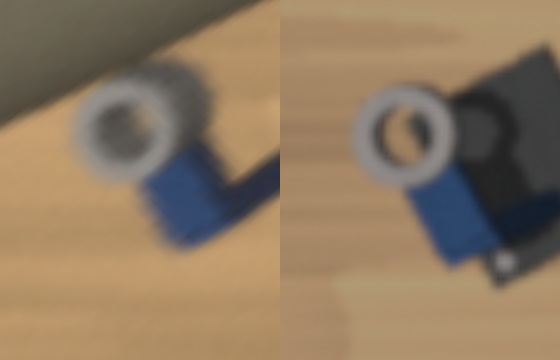

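```bash
cat >> h.py <<'E'
def pose():
    s=readout.read_state();w,x,y,z=s['tcp_rot']
    from scipy.spatial.transform import Rotation as Ro
    R=Ro.from_quat([x,y,z,w]).as_matrix()
    return s['position'],R,np.degrees(np.arctan2(R[1,0],R[0,0])),s
def plan(wps):
    "wps: (x,y,z,yaw of tool x deg) in m -> rows from present pose (mm, deg)"
    p,R,psi,s=pose();print('t %.1f p'%s['t'],p.round(4),'yaw %.1f'%psi,'F',s['force'].round(1),'gap %.4f'%s['finger_gap'],'j6 %.2f'%s['joint_positions'][5])
    for x,y,z,a in wps:
        d=R.T@(np.array([x,y,z])-p)*1000; t=(psi-a+180)%360-180
        print([*d.round(1).tolist(),round(t,1)])
E
python3 -c "
from h import *
plan([(.5,-.2,.3,60)])"
```

```text
t 0.2 p [ 0.1318 -0.508   0.2095] yaw 14.5 F [ 0.9 -0.5  0.1] gap 0.0882 j6 -0.22
[433.7, -205.8, -90.3, np.float64(-45.5)]
```

Request:
move_arm(targets=[[[45,-20,-20,-4,1],[90,-42,-50,-9,1],[135,-64,-80,-14,1],[180,-85,-90,-19,1],[225,-107,-90,-24,1],[270,-128,-90,-29,1],[315,-150,-90,-34,1],[360,-171,-90,-39,1],[400,-190,-90,-43,1],[434,-206,-90,-45.5,1]]])

```text
t: 1.2
position: [0.5012, -0.1984, 0.2998]
tcp_rot: [0.0, 0.865, 0.501, -0.0]
force: [-0.5, -1.3, 0.4]
finger_gap: 0.0882
```

```bash
python3 -c "
from h import *
plan([(.53,.0,.3,90),(.529,.211,.25,115.5)])"
```

```text
t 1.2 p [ 0.5012 -0.1984  0.2998] yaw 60.2 F [-0.5 -1.3  0.4] gap 0.0882 j6 -0.07
[186.5, -73.6, -0.2, np.float64(-29.8)]
[369.0, -179.3, 49.8, np.float64(-55.3)]
```

Request:
move_arm(targets=[[[38,-18,0,-6,1],[78,-36,0,-12,1],[118,-55,0,-18,1],[158,-74,0,-24,1],[200,-95,0,-30,1],[242,-116,0,-36,1],[284,-137,0,-43,1],[326,-158,0,-50,1],[369,-179,20,-55.3,1],[369,-179,40,-55.3,1]]])

```text
t: 2.2
position: [0.5285, 0.2135, 0.2591]
tcp_rot: [-0.0, 0.531, 0.847, 0.001]
force: [-0.1, -0.6, 0.1]
finger_gap: 0.0881
```

```bash
python3 -c "
from h import *
plan([(.529,.2105,.2,115.5),(.529,.2105,.146,115.5)])"
```

```text
t 2.2 p [0.5285 0.2135 0.2591] yaw 115.8 F [-0.1 -0.6  0.1] gap 0.0881 j6 -0.27
[-2.9, -0.9, 59.1, np.float64(0.3)]
[-3.0, -1.0, 113.1, np.float64(0.3)]
```

Request:
move_arm(targets=[[[-3,-1,40,0,1],[-3,-1,70,0,1],[-3,-1,95,0,1],[-3,-1,113,0,1],[-3,-1,113,0,1],[-3,-1,113,0,-1],[-3,-1,113,0,-1],[-3,-1,113,0,-1],[-3,-1,113,0,-1],[-3,-1,113,0,-1]]])

```text
t: 3.2
position: [0.5295, 0.2059, 0.1472]
tcp_rot: [0.0, 0.535, 0.845, 0.0]
force: [-0.4, -0.3, -0.8]
finger_gap: 0.0507
```

```bash
python3 -c "
from h import *
plan([(.529,.2105,.23,115.5),(.42,.1,.23,90)])"
```

```text
t 3.2 p [0.5295 0.2059 0.1472] yaw 115.3 F [-0.4 -0.3 -0.8] gap 0.0507 j6 -0.28
[4.4, 1.5, -82.8, np.float64(-0.2)]
[-48.8, -144.3, -82.9, np.float64(25.3)]
```

Request:
move_arm(targets=[[[4.5,1,0,0,0.2],[4.5,1,0,0,0.2],[4.5,1,0,0,-1],[4.5,1,0,0,-1],[4.5,1,0,0,-1],[4.5,1,0,0,-1],[4.5,1,0,0,-1],[4.5,1,0,0,-1],[4.5,1,0,0,-1],[4.5,1,0,0,-1]]])

```text
t: 4.2
position: [0.5284, 0.2103, 0.1468]
tcp_rot: [-0.0, 0.535, 0.845, 0.0]
force: [0.4, 0.2, -0.2]
finger_gap: 0.0006
```

```bash
python3 -c "
from h import *
plan([(.529,.2105,.23,115.5),(.42,.1,.23,90)])"
```

```text
t 4.2 p [0.5284 0.2103 0.1468] yaw 115.3 F [ 0.4  0.2 -0.2] gap 0.0006 j6 -0.27
[-0.1, 0.6, -83.2, np.float64(-0.2)]
[-53.3, -145.2, -83.2, np.float64(25.3)]
```

```bash
python3 - <<'E' 2>/dev/null
from h import *
c=cap('side');b=cap('top')
x=lambda f,b:cv2.resize(f[b[1]:b[3],b[0]:b[2],::-1],(380,380),interpolation=cv2.INTER_CUBIC)
cv2.imwrite('pics/m1.png',np.hstack([x(c['frame'],(120,150,270,300)),x(b['frame'],(120,130,270,280))]))
E
```

```text
(no output)
```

View pics/m1.png

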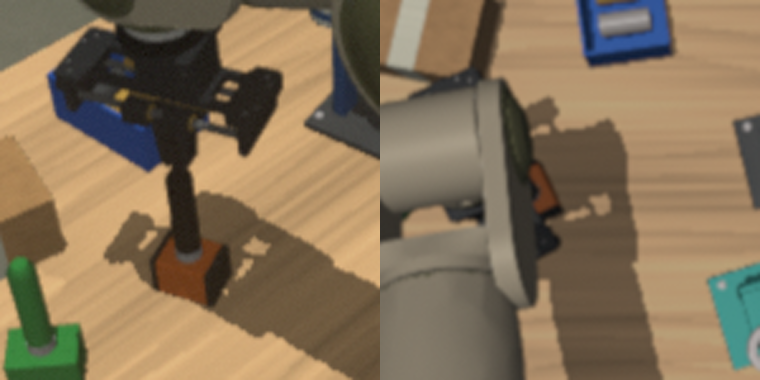

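```bash
python3 - <<'E' 2>/dev/null
from h import *
print(env.tip_reach)
c=cap('side');S=c['P'];hs=cv2.cvtColor(c['frame'],cv2.COLOR_RGB2HSV)
m=(hs[...,0]<14)&(hs[...,1]>150)&(S[...,2]<.1)&(S[...,2]>.008)&(S[...,1]>.1)&(S[...,0]>.4)
print(S[m].mean(0))
m=(np.hypot(S[...,0]-.529,S[...,1]-.211)<.07)&(S[...,2]<.055)&(S[...,2]>.04);print(cv2.minAreaRect((S[m][:,:2]*1000).astype(np.float32)))
for lo in np.arange(.06,.24,.01):
    m=(np.hypot(S[...,0]-.529,S[...,1]-.211)<.07)&(S[...,2]<lo+.01)&(S[...,2]>lo)&(hs[...,2]<90); print(round(lo,3),m.sum(),S[m].mean(0),S[m].min(0),S[m].max(0))
m=(np.hypot(S[...,0]-.529,S[...,1]-.211)<.07)&(S[...,2]>.005)
E
```

```text
0.011
[0.52260298 0.22273336 0.03683179]
((529.0631103515625, 210.3973388671875), (67.77982330322266, 48.010963439941406), 25.997827529907227)
0.06 26 [0.52092625 0.21533553 0.06542283] [0.51587366 0.19979288 0.06000491] [0.53249194 0.22340587 0.06994443]
0.07 31 [0.52144289 0.21570981 0.07562997] [0.51526812 0.20246005 0.07056859] [0.5319747  0.22296535 0.07987278]
0.08 32 [0.52260772 0.21470144 0.08580579] [0.51600361 0.1989022  0.08069907] [0.53519581 0.22374844 0.08968741]
0.09 24 [0.52155209 0.21588403 0.09566422] [0.51598754 0.20477825 0.09086019] [0.53277353 0.2238357  0.09954597]
0.1 30 [0.52108478 0.21468098 0.10475554] [0.51552531 0.20308471 0.10037409] [0.53233712 0.22236475 0.10938913]
0.11 33 [0.52129526 0.21426496 0.11539044] [0.51587415 0.19867881 0.11020937] [0.53272443 0.22336467 0.11970879]
0.12 27 [0.52195535 0.21600845 0.12472081] [0.51496385 0.205219   0.12027293] [0.53184865 0.22423806 0.12975827]
0.13 32 [0.52241855 0.21688528 0.1352333 ] [0.51524717 0.2051728  0.13023379] [0.53455341 0.2234416  0.13991989]
0.14 29 [0.52142142 0.21620585 0.14553632] [0.51671486
[... 373 characters left out ...]
 0.22130079 0.17973198]
0.18 34 [0.52149121 0.21626421 0.18500565] [0.50806031 0.20079302 0.18069117] [0.53538606 0.2234744  0.18880173]
0.19 49 [0.52142191 0.21561811 0.19482514] [0.50724281 0.2010237  0.1900417 ] [0.53523383 0.22491573 0.19982707]
0.2 49 [0.52055849 0.21467977 0.20506088] [0.50759638 0.19655288 0.20001444] [0.53644523 0.22467158 0.20989486]
0.21 45 [0.51946765 0.21444988 0.21485451] [0.50383962 0.19527837 0.21000395] [0.53688659 0.22501809 0.21976793]
0.22 14 [0.52894935 0.22197192 0.22434025] [0.50893563 0.21379755 0.22014301] [0.5370435  0.22531752 0.22901535]
0.23 10 [0.52260057 0.21407658 0.23495669] [0.4956957  0.19054402 0.23006131] [0.53656048 0.22487038 0.2396141 ]
```

Request:
move_arm(targets=[[[0,0,-40,0,-1],[0,0,-80,0,-1],[0,0,-80,0,-1],[0,0,-80,0,-1]]])

```text
t: 4.75
position: [0.5285, 0.2104, 0.227]
tcp_rot: [0.0, 0.535, 0.845, 0.0]
force: [1.5, -0.1, 0.3]
finger_gap: 0.0005
```

```bash
cat > tip.py <<'E'
from h import *
p,R,psi,s=pose();print(s['t'],p,psi,s['finger_gap'])
for n in('side','top'):
    c=cap(n);S=c['P'];r=np.hypot(S[...,0]-p[0],S[...,1]-p[1])
    m=(r<.07)&(S[...,2]>.166)
    print(n,m.sum()); 
    if m.sum()<5: continue
    zs=np.sort(S[m][:,2])[:25]; print('lowest',zs[:12].round(4))
    for lo in np.arange(zs[2],zs[2]+.05,.01):
        k=m&(S[...,2]>=lo)&(S[...,2]<lo+.01); print(round(lo,3),k.sum(),S[k].mean(0).round(4),S[k].min(0).round(4),S[k].max(0).round(4))
    if n=='side': C=c
x=lambda f,b:cv2.resize(f[b[1]:b[3],b[0]:b[2],::-1],(500,500),interpolation=cv2.INTER_CUBIC)
cv2.imwrite('pics/tip.png',x(C['frame'],(120,130,270,280)))
E
python3 tip.py 2>/dev/null
```

```text
4.75 [0.52847627 0.21037852 0.22699083] 115.34312008954429 0.0004545508276886058
side 4620
lowest [0.2555 0.2559 0.256  0.2571 0.2577 0.2579 0.2581 0.2581 0.2586 0.2592
 0.2594 0.2596]
0.256 38 [0.5209 0.2148 0.2622] [0.5105 0.196  0.256 ] [0.5334 0.2248 0.266 ]
0.266 52 [0.5208 0.2145 0.2708] [0.5089 0.1953 0.2662] [0.5362 0.2248 0.2758]
0.276 63 [0.5206 0.2138 0.2809] [0.5069 0.1937 0.2765] [0.5362 0.2241 0.2858]
0.286 56 [0.5205 0.214  0.2908] [0.5069 0.1953 0.2862] [0.5367 0.2252 0.2957]
0.296 46 [0.5208 0.2157 0.2994] [0.5057 0.1959 0.2961] [0.5384 0.2272 0.3056]
top 4275
lowest [0.3234 0.3247 0.3251 0.3267 0.3282 0.3311 0.3311 0.3322 0.3327 0.333
 0.3333 0.3335]
0.325 14 [0.5073 0.1712 0.3318] [0.4833 0.1592 0.3251] [0.5319 0.2233 0.3351]
0.335 32 [0.5    0.1698 0.3388] [0.4829 0.1604 0.3353] [0.5286 0.2247 0.3449]
```

The fingertips measure about 40 mm higher in the camera than the reported TCP implies: z is 0.256, where the state implies 0.216. The reported TCP height is therefore off by about 40 mm, and from here on I take fingertip z = TCP z + 0.029. Retrying the grasp.

Request:
move_arm(targets=[[[0,0,0,0,1],[0,0,0,0,1],[0,0,0,0,1],[0,0,0,0,1],[0,0,0,0,1],[0,0,0,0,1],[0,0,40,0,1],[0,0,80,0,1],[0,0,105,0,1],[0,0,120,0,1]]])

```text
t: 5.85
position: [0.5275, 0.2102, 0.1046]
tcp_rot: [-0.001, 0.535, 0.845, -0.001]
force: [0.3, 0.1, 0.5]
finger_gap: 0.0777
```

Request:
move_arm(targets=[[[0,0,0,0,-1],[0,0,0,0,-1],[0,0,0,0,-1],[0,0,0,0,-1],[0,0,0,0,-1],[0,0,0,0,-1],[0,0,0,0,-1],[0,0,0,0,-1],[0,0,0,0,-1]]])

```text
t: 6.75
position: [0.5288, 0.2105, 0.1071]
tcp_rot: [0.0, 0.535, 0.845, 0.0]
force: [1.2, 1.3, 1.8]
finger_gap: 0.0249
```

```bash
python3 -c "
from h import *
plan([(.42,.1,.18,90)])"
```

```text
t 6.8 p [0.5288 0.2105 0.1071] yaw 115.3 F [1.2 1.3 1.8] gap 0.0249 j6 -0.27
[-53.3, -145.6, -73.0, np.float64(25.3)]
```

Request:
move_arm(targets=[[[0,0,-25,0,-1],[0,0,-50,0,-1],[0,0,-73,0,-1],[-9,-24,-73,4,-1],[-18,-48,-73,8,-1],[-27,-73,-73,12,-1],[-36,-98,-73,17,-1],[-45,-122,-73,21,-1],[-53,-146,-73,25.3,-1],[-53,-146,-73,25.3,-1]]])

```text
t: 7.75
position: [0.417, 0.0987, 0.1793]
tcp_rot: [-0.001, 0.708, 0.706, -0.001]
force: [1.3, -0.1, -3.0]
finger_gap: 0.0247
```

```bash
python3 - <<'E' 2>/dev/null
from h import *
plan([])
c=cap('side');S=c['P'];save(c,'m2.png',s=1.4)
m=(np.hypot(S[...,0]-.42,S[...,1]-.10)<.08)&(S[...,2]>.02)&(S[...,2]<.25);hs=cv2.cvtColor(c['frame'],cv2.COLOR_RGB2HSV)
o=m&(hs[...,0]<14)&(hs[...,1]>150);print(o.sum(),S[o].min(0),S[o].max(0))
E
```

```text
t 7.8 p [0.417  0.0987 0.1793] yaw 89.9 F [ 1.3 -0.1 -3. ] gap 0.0247 j6 -0.04
357 [0.38849552 0.07635068 0.07542146] [0.44612743 0.12042058 0.14749585]
```

View pics/m2.png

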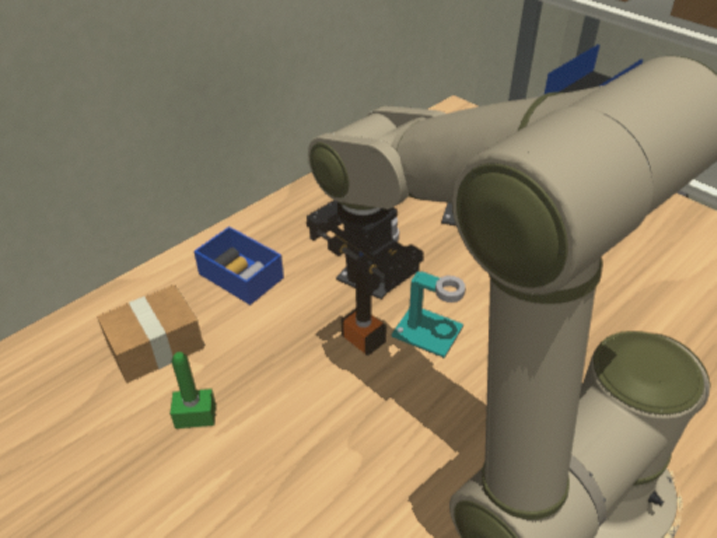

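Request:
move_arm(targets=[[[5,0,25,0,-1],[12,0,50,0,-1],[15,0,66,0,-1],[15,0,72,0,-1],[15,0,75,0,-1],[15,0,75,0,-1]]])

```text
t: 8.4
position: [0.4204, 0.1154, 0.1062]
tcp_rot: [0.001, 0.707, 0.708, 0.001]
force: [-1.0, 1.4, 6.6]
finger_gap: 0.0247
```

```bash
python3 -c "
from h import *
plan([])"
```

```text
t 8.4 p [0.4204 0.1154 0.1062] yaw 90.1 F [-1.   1.4  6.6] gap 0.0247 j6 -0.00
```

Request:
move_arm(targets=[[[12,0,0,0,-1],[25,0,0,0,-1],[38,0,1,0,-1],[50,0,2,0,-1],[62,0,5,0,-1],[62,0,5,0,-1]]])

```text
t: 9.0
position: [0.4207, 0.1784, 0.1014]
tcp_rot: [0.001, 0.706, 0.708, 0.002]
force: [-1.4, 1.6, 10.2]
finger_gap: 0.0246
```

```bash
cat > axis.py <<'E'
from h import *
plan([])
p,R,psi,s=pose()
for n in('side','top'):
    c=cap(n);S=c['P'];hs=cv2.cvtColor(c['frame'],cv2.COLOR_RGB2HSV)
    m=(np.hypot(S[...,0]-p[0],S[...,1]-p[1])<.2)&(S[...,2]>.004)&(S[...,2]<p[2]+.2)
    o=m&(((hs[...,0]<14)|(hs[...,0]>176))&(hs[...,1]>165))
    if o.sum(): print(n,o.sum(),'orange mean',S[o].mean(0).round(4),'min',S[o].min(0).round(4),'max',S[o].max(0).round(4))
    np.savez('last_%s.npz'%n,P=S,f=c['frame'])
E
python3 axis.py 2>/dev/null
```

```text
t 9.0 p [0.4207 0.1784 0.1014] yaw 90.2 F [-1.4  1.6 10.2] gap 0.0246 j6 0.14
side 178 orange mean [0.4104 0.1405 0.0487] min [0.3908 0.1158 0.0145] max [0.4455 0.1561 0.0643]
top 249 orange mean [0.4199 0.119  0.0505] min [0.3946 0.0998 0.0271] max [0.446  0.1505 0.0782]
```

Request:
move_arm(targets=[[[12,0,3,0,-1],[24,0,8,0,-1],[35,0,13,0,-1],[46,0,20,0,-1],[56,0,27,0,-1],[65,0,36,0,-1],[73,0,45,0,-1],[81,0,55,0,-1],[81,0,55,0,-1]]])

```text
t: 10.0
position: [0.4184, 0.2589, 0.0433]
tcp_rot: [-0.001, 0.707, 0.708, -0.001]
force: [1.0, 3.2, 3.6]
finger_gap: 0.0247
```

```bash
python3 axis.py 2>/dev/null
```

```text
t 10.0 p [0.4184 0.2589 0.0433] yaw 90.1 F [1.  3.2 3.6] gap 0.0247 j6 0.31
side 238 orange mean [0.4161 0.1464 0.0579] min [0.3276 0.1212 0.0263] max [0.4455 0.2346 0.184 ]
top 294 orange mean [0.4203 0.1412 0.0525] min [0.3949 0.1188 0.0307] max [0.446  0.1725 0.0645]
```

Request:
move_arm(targets=[[[7,0,10,0,-1],[12,0,21,0,-1],[17,0,33,0,-1],[20,0,45,0,-1],[23,0,56,0,-1],[23,0,57,0,-1],[23,0,57,0,-1]]])

```text
t: 10.8
position: [0.4187, 0.2806, -0.0126]
tcp_rot: [-0.0, 0.707, 0.707, -0.001]
force: [-0.1, -1.0, 0.4]
finger_gap: 0.0247
```

```bash
python3 axis.py 2>/dev/null
```

```text
t 10.8 p [ 0.4187  0.2806 -0.0126] yaw 90.0 F [-0.1 -1.   0.4] gap 0.0247 j6 0.36
side 396 orange mean [0.4166 0.1641 0.044 ] min [0.3888 0.1375 0.004 ] max [0.4455 0.1831 0.0526]
top 240 orange mean [0.4211 0.1558 0.0467] min [0.3951 0.1351 0.0409] max [0.4435 0.1788 0.0524]
```

Request:
move_arm(targets=[[[0,0,0,0,1],[0,0,0,0,1],[0,0,0,0,1],[0,0,0,0,1],[0,0,0,0,1],[0,0,0,0,1],[0,0,0,0,1],[0,0,-20,0,1],[0,0,-60,0,1],[0,0,-100,0,1]]])

```text
t: 11.9
position: [0.4185, 0.2808, 0.0888]
tcp_rot: [-0.0, 0.707, 0.707, -0.001]
force: [0.6, 0.7, 0.3]
finger_gap: 0.0888
```

Request:
move_arm(targets=[[[25,0,-40,0,1],[50,0,-80,0,1],[100,0,-80,0,1],[100,0,-80,0,1],[100,0,-80,0,1]]])

```text
t: 12.4
position: [0.4184, 0.3813, 0.1672]
tcp_rot: [-0.0, 0.706, 0.708, -0.001]
force: [0.5, -0.3, 0.1]
finger_gap: 0.088
```

```bash
python3 axis.py 2>/dev/null; python3 - <<'E'
from h import *
ims=[]
for n,b in (('side',(150,130,330,310)),('top',(100,100,280,280))):
    d=np.load('last_%s.npz'%n);S=d['P'];f=d['f']
    ims.append(cv2.resize(f[b[1]:b[3],b[0]:b[2],::-1],(400,400),interpolation=cv2.INTER_CUBIC))
    m=(S[...,0]>.36)&(S[...,0]<.48)&(S[...,1]>.10)&(S[...,1]<.185)&(S[...,2]>.04)&(S[...,2]<.055)
    print(n,'head top',m.sum(),S[m].mean(0),cv2.minAreaRect((S[m][:,:2]*1000).astype(np.float32)))
    m=(S[...,0]>.38)&(S[...,0]<.46)&(S[...,1]>.195)&(S[...,1]<.31)&(S[...,2]>.015)&(S[...,2]<.055)
    Q=S[m];print('handle',m.sum(),Q.mean(0),Q.min(0),Q.max(0))
    if m.sum()>9: print(cv2.fitLine((Q*1000).astype(np.float32),cv2.DIST_HUBER,0,.01,.01).ravel())
cv2.imwrite('pics/lay.png',np.hstack(ims))
E
```

```text
t 12.4 p [0.4184 0.3813 0.1672] yaw 90.1 F [ 0.5 -0.3  0.1] gap 0.0880 j6 0.53
side 14 orange mean [0.419  0.1821 0.0415] min [0.3977 0.1814 0.0309] max [0.4351 0.1841 0.049 ]
side head top 459 [0.41445199 0.16061007 0.04663159] ((416.6544189453125, 159.0792694091797), (48.06626892089844, 68.4188232421875), 89.27037048339844)
handle 464 [0.41229625 0.24732446 0.03241651] [0.40223245 0.19503433 0.01556575] [0.4292752  0.29829459 0.04094843]
[-9.0975361e-03  9.9959087e-01 -2.7114771e-02  4.1162750e+02
  2.4585272e+02  3.3299694e+01]
top head top 364 [0.41801551 0.15719752 0.04641365] ((418.0907897949219, 157.3966827392578), (63.00900650024414, 43.78418731689453), 0.5834959149360657)
handle 294 [0.41780474 0.24368161 0.03339513] [0.4048118  0.19561768 0.02142667] [0.430477   0.29408883 0.04314222]
[-2.3646932e-02  9.9969846e-01 -6.6270581e-03  4.1768948e+02
  2.4473608e+02  3.4286163e+01]
```

View pics/lay.png

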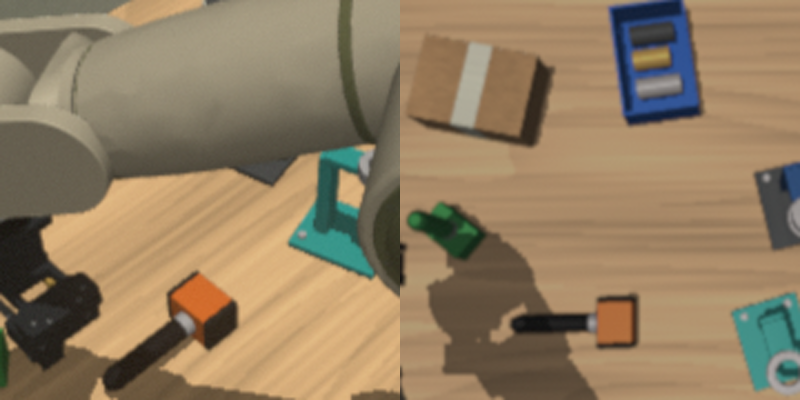

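```bash
python3 -c "
from h import *
plan([(.4175,.152,.1,90.5),(.4175,.152,-.02,90.5)])"
```

```text
t 12.5 p [0.4188 0.3801 0.1673] yaw 90.0 F [ 0.9 -1.2 -0.7] gap 0.0881 j6 0.53
[-228.1, -1.3, 67.5, np.float64(-0.5)]
[-228.0, -1.2, 187.5, np.float64(-0.5)]
```

Request:
move_arm(targets=[[[-45,0,10,0,1],[-90,-1,30,0,1],[-135,-1,50,0,1],[-180,-1,67,0,1],[-228,-1,67,0,1],[-228,-1,67,0,1],[-228,-1,67,0,1],[-228,-1,67,0,1]]])

```text
t: 13.3
position: [0.4181, 0.1534, 0.101]
tcp_rot: [0.0, 0.707, 0.707, 0.0]
force: [-0.1, 0.0, -1.1]
finger_gap: 0.0882
```

```bash
python3 -c "
from h import *
plan([(.4175,.152,.1,90.5),(.4175,.152,-.02,90.5)])"
```

```text
t 13.3 p [0.4181 0.1534 0.101 ] yaw 90.0 F [-0.1  0.  -1.1] gap 0.0882 j6 0.09
[-1.4, -0.6, 1.0, np.float64(-0.5)]
[-1.4, -0.6, 121.0, np.float64(-0.5)]
```

Request:
move_arm(targets=[[[-1,-1,35,-0.5,1],[-1,-1,70,-0.5,1],[-1,-1,100,-0.5,1],[-1,-1,116,-0.5,1],[-1,-1,121,-0.5,1],[-1,-1,121,-0.5,1],[-1,-1,121,-0.5,-1],[-1,-1,121,-0.5,-1],[-1,-1,121,-0.5,-1],[-1,-1,121,-0.5,-1]]])

```text
t: 14.3
position: [0.4179, 0.1521, -0.0194]
tcp_rot: [0.001, 0.704, 0.71, 0.001]
force: [0.7, 0.5, 6.3]
finger_gap: 0.0653
```

Request:
move_arm(targets=[[[0,0,0,0,-1],[0,0,0,0,-1],[0,0,0,0,-1],[0,0,-20,0,-1],[0,0,-50,0,-1],[0,0,-90,0,-1],[0,0,-140,0,-1],[0,0,-180,0,-1],[0,0,-220,0,-1],[0,0,-220,0,-1]]])

```text
t: 15.3
position: [0.4188, 0.1521, 0.2041]
tcp_rot: [0.003, 0.704, 0.71, 0.003]
force: [0.6, -0.1, -3.8]
finger_gap: 0.0658
```

```bash
python3 axis.py 2>/dev/null; python3 - <<'E'
from h import *
p,R,psi,s=pose()
for n in('side','top'):
    d=np.load('last_%s.npz'%n);S=d['P']
    m=(abs(S[...,0]-p[0])<.04)&(S[...,1]>p[1]+.045)&(S[...,1]<p[1]+.17)&(S[...,2]>.05)&(S[...,2]<p[2]+.06)
    Q=S[m];print(n,m.sum())
    if m.sum()>20:print(Q.mean(0),Q.max(0),cv2.fitLine((Q*1000).astype(np.float32),cv2.DIST_HUBER,0,.01,.01).ravel())
plan([(.48,-.1,.28,60),(.48,-.2,.28,45),(.391,-.473,.2,29)])
E
```

```text
t 15.3 p [0.4188 0.1521 0.2041] yaw 90.5 F [ 0.6 -0.1 -3.8] gap 0.0658 j6 0.07
side 345 orange mean [0.4168 0.1724 0.265 ] min [0.3891 0.1502 0.2283] max [0.4447 0.1832 0.2741]
side 447
[0.409448   0.25190072 0.25310678] [0.42676178 0.29719915 0.25914894] [ 3.4201693e-02  9.9939996e-01 -5.4759774e-03  4.0808875e+02
  2.4954247e+02  2.5370290e+02]
top 0
t 15.4 p [0.4166 0.1519 0.1992] yaw 90.5 F [-0.2 -0.1 -4.3] gap 0.0657 j6 0.07
[-252.5, 61.0, -80.8, np.float64(30.5)]
[-352.5, 60.0, -80.8, np.float64(45.5)]
[-624.6, -31.5, -0.7, np.float64(61.5)]
```

```bash
python3 - <<'E'
from h import *
plan([(.42,-.17,.27,60),(.364,-.487,.27,29)])
E
```

```text
t 15.4 p [0.4166 0.1519 0.1992] yaw 90.5 F [-0.2 -0.1 -4.3] gap 0.0657 j6 0.07
[-321.9, 0.3, -70.8, np.float64(30.5)]
[-638.3, -58.7, -70.7, np.float64(61.5)]
```

Request:
move_arm(targets=[[[0,0,-35,0,-1],[0,0,-70,0,-1],[-35,0,-70,3,-1],[-75,0,-70,7,-1],[-115,0,-70,11,-1],[-157,0,-70,15,-1],[-200,0,-70,19,-1],[-242,0,-70,23,-1],[-285,0,-70,27,-1],[-322,0,-70,30.5,-1]]])

```text
t: 16.4
position: [0.4191, -0.1717, 0.2674]
tcp_rot: [-0.002, 0.867, 0.499, -0.001]
force: [1.0, 0.2, -4.0]
finger_gap: 0.0659
```

```bash
python3 - <<'E'
from h import *
plan([(.364,-.487,.27,29)])
E
```

```text
t 16.4 p [ 0.4191 -0.1717  0.2674] yaw 59.8 F [ 1.   0.2 -4. ] gap 0.0659 j6 -0.12
[-300.3, 110.8, -3.3, np.float64(30.8)]
```

Request:
move_arm(targets=[[[-35,13,0,4,-1],[-70,26,0,8,-1],[-105,39,0,12,-1],[-140,52,0,16,-1],[-175,65,0,20,-1],[-210,78,0,24,-1],[-250,92,0,28,-1],[-300,111,0,31,-1],[-300,111,0,31,-1],[-300,111,0,31,-1]]])

```text
t: 17.4
position: [0.3657, -0.4857, 0.2664]
tcp_rot: [-0.003, 0.968, 0.25, -0.001]
force: [0.2, -0.4, -3.7]
finger_gap: 0.0656
```

```bash
cat > meas.py <<'E'
from h import *
import sys
p,R,psi,s=pose();u=np.array([np.cos(np.radians(psi)),np.sin(np.radians(psi))])
for n in('side','top'):
    c=cap(n);S=c['P'];f=c['frame'];hs=cv2.cvtColor(f,cv2.COLOR_RGB2HSV)
    d=(S[...,:2]-p[:2]);a=d@u;l=d@np.array([u[1],-u[0]]);z=S[...,2]-p[2]
    o=(abs(l)<.045)&(abs(a)<.06)&(z<.1)&(z>0)&((hs[...,0]<14)|(hs[...,0]>176))&(hs[...,1]>165)
    if o.sum()>5: print(n,'orange',o.sum(),'along',np.percentile(a[o],[2,98]).round(4),'lat',np.percentile(l[o],[2,98]).round(4),'z',np.percentile(S[o][:,2],[2,98]).round(4))
    h=(abs(l)<.025)&(a>-.03)&(a<.17)&(np.hypot(a,z-.045)>.04)&(np.hypot(a,z-.045)<.16)&(z<.075)&(hs[...,2]<75)&(S[...,2]>.012)
    if h.sum()>15:
        L=cv2.fitLine(np.stack([a[h],l[h],z[h]],-1).astype(np.float32)*1000,cv2.DIST_HUBER,0,.01,.01).ravel()
        print(n,'handle',h.sum(),'dir(along,lat,z)',L[:3].round(3),'pt',L[3:].round(1),'tilt',np.degrees(np.arctan2(-L[2],L[0])).round(1))
    np.savez('last_%s.npz'%n,P=S,f=f)
plan([tuple(map(float,w.split(','))) for w in sys.argv[1:]])
E
python3 meas.py .364,-.487,.053,29 .4018,-.4663,.053,29
```

```text
side handle 199 dir(along,lat,z) [ 0.999 -0.004 -0.041] pt [65.  -8.3 48. ] tilt 2.3
top orange 196 along [0.0154 0.0308] lat [-0.0227  0.0263] z [0.3083 0.3373]
top handle 553 dir(along,lat,z) [ 1.     0.002 -0.018] pt [91.  -3.7 54.1] tilt 1.0
t 17.5 p [ 0.3667 -0.4843  0.2684] yaw 29.1 F [-0.5 -0.  -2.5] gap 0.0657 j6 -0.05
[-3.7, 1.6, 215.4, np.float64(0.1)]
[39.4, 1.9, 215.4, np.float64(0.1)]
```

Request:
move_arm(targets=[[[-10,1,40,0,-1],[-10,2,85,0,-1],[-10,2,130,0,-1],[-10,2,175,0,-1],[-10,2,205,0,-1],[-10,2,215,0,-1],[5,2,215,0,-1],[20,2,215,0,-1],[33,2,215,0,-1],[39,2,215,0,-1]]])

```text
t: 18.5
position: [0.4037, -0.4674, 0.0562]
tcp_rot: [0.001, 0.968, 0.252, 0.0]
force: [-0.1, 1.1, -4.1]
finger_gap: 0.0656
```

```bash
python3 meas.py; python3 - <<'E'
from h import *
d=np.load('last_side.npz');e=np.load('last_top.npz')
x=lambda f,b:cv2.resize(f[b[1]:b[3],b[0]:b[2],::-1],(390,390),interpolation=cv2.INTER_CUBIC)
cv2.imwrite('pics/hook.png',np.hstack([x(d['f'],(290,60,420,190)),x(e['f'],(340,140,470,270))]))
E
```

```text
side handle 83 dir(along,lat,z) [ 0.994  0.082 -0.072] pt [55.1 -8.8 48.8] tilt 4.2
top orange 76 along [0.0191 0.0289] lat [-0.0225  0.0255] z [0.1013 0.1251]
top handle 307 dir(along,lat,z) [ 1.    -0.014 -0.021] pt [79.7 -2.8 53. ] tilt 1.2
t 18.6 p [ 0.4028 -0.4677  0.0556] yaw 29.1 F [ 0.4 -0.8 -2.6] gap 0.0660 j6 0.01
```

View pics/hook.png

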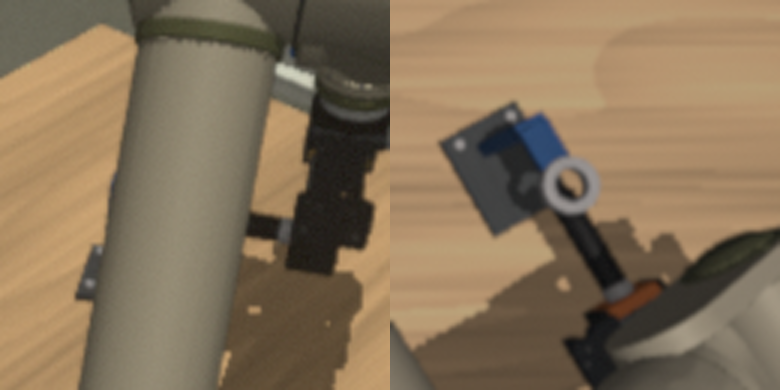

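Request:
move_arm(targets=[[[0,0,-8,0,-1],[0,0,-18,0,-1],[0,0,-28,0,-1],[1.5,0,-38,0,-1],[3.5,0,-48,0,-1],[6.5,0,-58,0,-1],[10.5,0,-67,0,-1],[10.5,0,-67,0,-1]]])

```text
t: 19.4
position: [0.4116, -0.4631, 0.1233]
tcp_rot: [0.001, 0.968, 0.251, 0.0]
force: [-1.2, -0.1, -3.9]
finger_gap: 0.066
```

```bash
python3 meas.py
```

```text
side orange 6 along [-0.0222  0.0309] lat [-0.0242 -0.    ] z [0.1608 0.1759]
side handle 84 dir(along,lat,z) [ 0.736 -0.161 -0.658] pt [51.1 -9.8 18.7] tilt 41.8
top orange 131 along [0.0175 0.033 ] lat [-0.0234  0.0246] z [0.1707 0.1822]
top handle 304 dir(along,lat,z) [ 0.886 -0.027 -0.464] pt [74.3 -4.5 13.3] tilt 27.6
t 19.5 p [ 0.4113 -0.4628  0.122 ] yaw 29.1 F [-0.2 -0.2 -3.3] gap 0.0658 j6 0.03
```

Request:
move_arm(targets=[[[5,0,-9,0,-1],[10,0,-17.5,0,-1],[16.5,0,-25.5,0,-1],[23,0,-33.5,0,-1],[31,0,-40,0,-1],[39,0,-46.5,0,-1],[47.5,0,-52,0,-1],[56,0,-56.5,0,-1],[66,0,-60.5,0,-1],[66,0,-60.5,0,-1]]])

```text
t: 20.5
position: [0.4698, -0.4303, 0.1828]
tcp_rot: [0.0, 0.968, 0.251, 0.0]
force: [-1.0, -0.5, -3.8]
finger_gap: 0.0657
```

```bash
python3 meas.py
```

```text
side orange 11 along [-0.0273  0.0212] lat [-0.0274 -0.008 ] z [0.2203 0.2381]
side handle 117 dir(along,lat,z) [-0.127 -0.015  0.992] pt [ 15.7 -10.9 -28.7] tilt -97.3
top orange 44 along [0.019  0.0255] lat [-0.0169  0.0247] z [0.2064 0.2269]
top handle 202 dir(along,lat,z) [ 0.975 -0.073 -0.208] pt [ 51.3  -7.7 -45.8] tilt 12.0
t 20.6 p [ 0.4691 -0.4305  0.1821] yaw 29.1 F [-1.3  0.2 -3. ] gap 0.0656 j6 0.14
```

Request:
move_arm(targets=[[[9,0,-3,0,-1],[19,0,-5,0,-1],[25,0,-6,0,-1],[29,0,-6.5,0,-1],[29,0,-6.5,0,-1],[29,0,-6.5,0,-1]]])

```text
t: 21.2
position: [0.4941, -0.4168, 0.1887]
tcp_rot: [-0.0, 0.968, 0.251, 0.0]
force: [-1.5, -1.0, -2.8]
finger_gap: 0.066
```

```bash
python3 meas.py;python3 - <<'E'
from h import *
d=np.load('last_side.npz');e=np.load('last_top.npz')
x=lambda f,b:cv2.resize(f[b[1]:b[3],b[0]:b[2],::-1],(390,390),interpolation=cv2.INTER_CUBIC)
cv2.imwrite('pics/v.png',np.hstack([x(d['f'],(290,60,420,190)),x(e['f'],(340,140,470,270))]))
E
```

```text
side handle 193 dir(along,lat,z) [-0.009  0.001  1.   ] pt [ -2.8 -10.9 -46. ] tilt -90.5
top handle 160 dir(along,lat,z) [ 0.977 -0.157 -0.144] pt [ 59.4  -5.  -56.5] tilt 8.4
t 21.3 p [ 0.4939 -0.4169  0.1886] yaw 29.0 F [-0.6 -0.9 -2.6] gap 0.0655 j6 0.18
```

View pics/v.png

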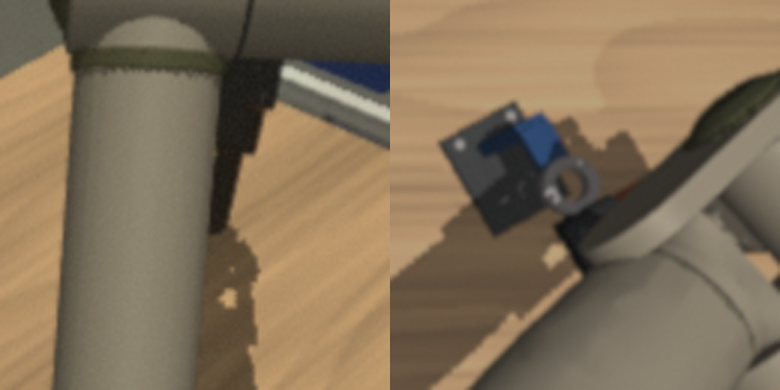

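Request:
move_arm(targets=[[[-4,0,-5,0,-1],[-6,0,-20,0,-1],[-6,0,-40,0,-1],[-6,0,-65,0,-1],[-6,0,-75,0,-1],[-6,0,-75,0,-1],[-6,0,-75,0,-1]]])

```text
t: 22.0
position: [0.4884, -0.4197, 0.2626]
tcp_rot: [-0.001, 0.968, 0.251, -0.0]
force: [0.0, 0.3, -3.6]
finger_gap: 0.0657
```

```bash
cat > vert.py <<'E'
from h import *
p,R,psi,s=pose();u=np.array([np.cos(np.radians(psi)),np.sin(np.radians(psi))]);print(p,psi)
for n in('side','top'):
    c=cap(n);S=c['P'];d=(S[...,:2]-p[:2]);a=d@u;l=d@np.array([u[1],-u[0]]);z=S[...,2]-p[2];V=c['frame'].max(-1)
    for z0 in np.arange(-.105,.03,.015):
        m=(abs(a)<.03)&(abs(l)<.03)&(z>z0)&(z<z0+.015)&(V<80)
        if m.sum()>4: print(n,z0.round(3),m.sum(),'a',np.percentile(a[m],[3,50,97]).round(4),'l',np.percentile(l[m],[3,50,97]).round(4))
    m=(abs(a)<.03)&(abs(l)<.03)&(z<.03)&(z>-.15)&(V<80); print('low z',np.sort(S[m][:,2])[:5])
    o=c['frame']; np.savez('last_%s.npz'%n,P=S,f=o)
E
python3 vert.py
```

```text
[ 0.4883596  -0.41967997  0.26257607] 29.041272680087364
side -0.105 12 a [-0.009   0.0004  0.0071] l [-0.0146 -0.0087 -0.0041]
side -0.09 36 a [-0.0107 -0.0004  0.0116] l [-0.015  -0.0103 -0.0046]
side -0.075 39 a [-0.0108 -0.0001  0.0106] l [-0.0154 -0.0096 -0.0042]
side -0.06 38 a [-0.0116 -0.0002  0.0099] l [-0.015  -0.0105 -0.0027]
side -0.045 38 a [-0.0125 -0.0019  0.0089] l [-0.015  -0.0102 -0.0043]
side -0.03 39 a [-0.0131 -0.0019  0.0087] l [-0.0158 -0.0103 -0.0014]
side -0.015 44 a [-0.0151 -0.0039  0.0086] l [-0.0155 -0.0099 -0.0006]
low z [0.15957873 0.16265928 0.16584509 0.16808205 0.1683376 ]
top -0.09 10 a [0.0088 0.0122 0.0135] l [-0.0098 -0.0057  0.0012]
top -0.075 7 a [0.0091 0.0117 0.0125] l [-0.0076 -0.0043  0.0011]
top -0.06 6 a [0.0092 0.0106 0.0122] l [-0.0073 -0.0058 -0.0018]
top 0.015 11 a [0.0187 0.0194 0.02  ] l [0.0046 0.0117 0.029 ]
top 0.03 13 a [0.0183 0.0188 0.0194] l [-0.0014  0.0125  0.0261]
low z [0.13446427 0.13628446 0.13861852 0.13937325 0.13940221]
```

Request:
move_arm(targets=[[[15,0,0,0,-1],[30,0,0,0,-1],[43,0,0,0,-1],[43,0,0,0,-1],[43,0,0,0,-1],[43,0,10,0,-1],[43,0,20,0,-1],[43,0,30,0,-1],[43,0,38,0,-1],[43,0,38,0,-1]]])

```text
t: 23.1
position: [0.5257, -0.3987, 0.2241]
tcp_rot: [-0.001, 0.968, 0.251, -0.001]
force: [0.0, 0.2, -4.0]
finger_gap: 0.0658
```

```bash
python3 vert.py; python3 - <<'E'
from h import *
d=np.load('last_side.npz');e=np.load('last_top.npz')
x=lambda f,b:cv2.resize(f[b[1]:b[3],b[0]:b[2],::-1],(390,390),interpolation=cv2.INTER_CUBIC)
cv2.imwrite('pics/ins.png',np.hstack([x(d['f'],(290,60,420,190)),x(e['f'],(340,140,470,270))]))
plan([])
E
```

```text
[ 0.52567945 -0.39873405  0.22409994] 29.027467361038358
side -0.09 15 a [-0.021  -0.0179 -0.014 ] l [-0.0183 -0.0116  0.0116]
side -0.045 5 a [-0.0128 -0.0119 -0.0108] l [-0.0106 -0.007  -0.0037]
side -0.03 5 a [-0.0134 -0.0117 -0.0107] l [-0.0115 -0.0067 -0.0045]
side -0.015 11 a [-0.0145 -0.0113 -0.0087] l [-0.0121 -0.0088 -0.0056]
low z [0.13253696 0.13596258 0.13682753 0.13696414 0.13841167]
top -0.105 23 a [-0.0085  0.0138  0.0282] l [-0.0246 -0.0186  0.0132]
top -0.09 64 a [-0.007   0.0197  0.0291] l [-0.0236 -0.0058  0.0146]
low z [0.12318409 0.12586564 0.12618011 0.12667905 0.1282532 ]
t 23.2 p [ 0.5261 -0.3991  0.2259] yaw 29.0 F [-1.4 -0.6 -2.7] gap 0.0658 j6 0.24
```

View pics/ins.png

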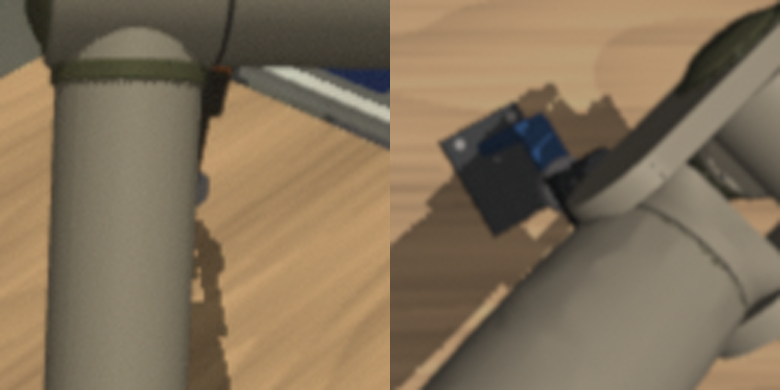

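Request:
move_arm(targets=[[[0,0,5,0,-1],[0,0,10,0,-1],[0,0,15,0,-1],[0,0,20,0,-1],[0,0,20,0,-1]]])

```text
t: 23.7
position: [0.5259, -0.3988, 0.2048]
tcp_rot: [-0.001, 0.968, 0.251, -0.0]
force: [-0.3, 0.4, -3.5]
finger_gap: 0.0656
```

Request:
move_arm(targets=[[[0,0,10,0,-1],[0,0,20,0,-1],[0,0,30,0,-1],[0,0,40,0,-1],[0,0,50,0,-1],[0,0,60,0,-1],[0,0,68,0,-1],[0,0,74,0,-1],[0,0,78,0,-1],[0,0,78,0,-1]]])

```text
t: 24.7
position: [0.5278, -0.3984, 0.1295]
tcp_rot: [0.001, 0.968, 0.251, 0.002]
force: [6.4, 7.1, 7.3]
finger_gap: 0.066
```

Request:
move_arm(targets=[[[1.5,0,0,0,-1],[3,0,0,0,-1],[3,0,0,0,-1],[3,0,0,0,-1]]])

```text
t: 25.1
position: [0.5285, -0.3981, 0.1292]
tcp_rot: [0.001, 0.968, 0.251, -0.0]
force: [-2.8, 1.4, 6.9]
finger_gap: 0.0659
```

```bash
python3 -c "
from h import *
plan([])
p=pose()[0]
c=cap('side');S=c['P'];hs=cv2.cvtColor(c['frame'],cv2.COLOR_RGB2HSV)
m=(abs(S[...,0]-p[0])<.05)&(abs(S[...,1]-p[1])<.05)&(hs[...,1]>140)&(hs[...,0]<14)&(S[...,2]>.13)&(S[...,2]<.22)
print(m.sum(),S[m].min(0),S[m].max(0))
"
```

```text
t 25.1 p [ 0.5285 -0.3981  0.1292] yaw 29.0 F [-2.8  1.4  6.9] gap 0.0659 j6 0.24Traceback (most recent call last):
  File "<string>", line 7, in <module>
    print(m.sum(),S[m].min(0),S[m].max(0))
                  ~~~~~~~~^^^
    return umr_minimum(a, axis, None, out, keepdims, initial, where)
ValueError: zero-size array to reduction operation minimum which has no identity
```

Request:
move_arm(targets=[[[0,0,1.5,0,-1],[0,0,3,0,-1],[0,0,3,0,-1]]])

```text
t: 25.45
position: [0.5291, -0.3979, 0.1285]
tcp_rot: [0.002, 0.968, 0.251, 0.001]
force: [-4.8, 7.4, 21.4]
finger_gap: 0.0655
```

Request:
move_arm(targets=[[[0,0,-4,0,-1],[0,0,-4,0,-1],[0,0,-4,0,1],[0,0,-4,0,1],[0,0,-4,0,1],[0,0,-4,0,1],[0,0,-4,0,1],[0,0,-4,0,1],[0,0,-4,0,1],[0,0,-4,0,1]]])

```text
t: 26.45
position: [0.5288, -0.3975, 0.1288]
tcp_rot: [-0.0, 0.968, 0.251, -0.0]
force: [0.1, -0.1, 0.4]
finger_gap: 0.0883
```

Request:
move_arm(targets=[[[0,0,-20,0,1],[0,0,-50,0,1],[0,0,-90,0,1],[0,0,-130,0,1],[-40,0,-150,0,1],[-80,0,-150,0,1],[-125,0,-150,0,1],[-170,0,-150,0,1],[-200,0,-150,0,1],[-200,0,-150,0,1]]])

```text
t: 27.45
position: [0.3509, -0.4964, 0.2789]
tcp_rot: [0.0, 0.969, 0.249, -0.0]
force: [0.4, 0.3, 0.2]
finger_gap: 0.088
```

```bash
python3 - <<'E'
from h import *
plan([]);ims=[]
for n,b in(('side',(300,60,420,180)),('top',(340,140,460,260))):
    c=cap(n);S=c['P'];f=c['frame'];ims.append(cv2.resize(f[b[1]:b[3],b[0]:b[2],::-1],(390,390),interpolation=cv2.INTER_CUBIC))
    m=(np.hypot(S[...,0]-.526,S[...,1]+.398)<.05)&(S[...,2]>.146)
    print(n,m.sum(),np.percentile(S[m][:,2],[5,25,50,75,95]).round(4),cv2.minAreaRect((S[m][:,:2]*1000).astype(np.float32)))
    t=m&(S[...,2]>.175);A=np.c_[S[t][:,:2],np.ones(t.sum())]
    if t.sum()>20: print('plane',t.sum(),np.linalg.lstsq(A,S[t][:,2],rcond=None)[0],S[t].mean(0))
cv2.imwrite('pics/hang.png',np.hstack(ims))
E
```

```text
t 27.4 p [ 0.3509 -0.4964  0.2789] yaw 28.8 F [0.4 0.3 0.2] gap 0.0880 j6 -0.08Traceback (most recent call last):
  File "<stdin>", line 6, in <module>
    return _quantile_unchecked(
        a, q, axis, out, overwrite_input, method, keepdims, weights)
    return _ureduce(a,
                    func=_quantile_ureduce_func,
    ...<5 lines>...
                    overwrite_input=overwrite_input,
                    method=method)
    r = func(a, **kwargs)
    result = _quantile(arr,
                       quantiles=q,
    ...<2 lines>...
                       out=out,
                       weights=wgt)
    slices_having_nans = np.isnan(arr[-1, ...])
                                  ~~~^^^^^^^^^
IndexError: index -1 is out of bounds for axis 0 with size 0
```

```bash
python3 -c "
from h import *
plan([(.132,-.508,.25,14.5)])"
```

```text
t 27.5 p [ 0.3527 -0.4954  0.2789] yaw 28.9 F [-0.1 -0.1  0. ] gap 0.0880 j6 -0.08
[-199.4, -95.6, 28.9, np.float64(14.4)]
```

Request:
move_arm(targets=[[[-33,-16,0,2,1],[-66,-32,0,5,1],[-100,-48,0,7,1],[-133,-64,5,9,1],[-166,-80,15,12,1],[-199,-96,29,14,1],[-199,-96,29,14,1],[-199,-96,29,14,1]]])

```text
t: 28.3
position: [0.1341, -0.5073, 0.2501]
tcp_rot: [0.0, 0.991, 0.131, 0.0]
force: [0.3, -0.8, 0.1]
finger_gap: 0.0883
```

```bash
cat > fin.py <<'E'
from h import *
plan([]);ims=[]
for n,b in(('side',(300,60,420,180)),('top',(340,140,460,260))):
    c=cap(n);S=c['P'];f=c['frame'];ims.append(cv2.resize(f[b[1]:b[3],b[0]:b[2],::-1],(390,390),interpolation=cv2.INTER_CUBIC))
    m=(np.hypot(S[...,0]-.526,S[...,1]+.398)<.05)&(S[...,2]>.146)
    if m.sum()<20: print(n,m.sum());continue
    print(n,m.sum(),np.percentile(S[m][:,2],[5,25,50,75,95]).round(4),cv2.minAreaRect((S[m][:,:2]*1000).astype(np.float32)))
    t=m&(S[...,2]>.178);A=np.c_[S[t][:,:2]-[.526,-.398],np.ones(t.sum())]
    if t.sum()>20: print('plane',t.sum(),np.linalg.lstsq(A,S[t][:,2],rcond=None)[0].round(4),S[t].mean(0).round(4),cv2.minAreaRect((S[t][:,:2]*1000).astype(np.float32)))
    np.savez('fin_%s.npz'%n,P=S,f=f)
cv2.imwrite('pics/hang.png',np.hstack(ims))
E
python3 fin.py
```

```text
t 28.3 p [ 0.1341 -0.5073  0.2501] yaw 15.1 F [ 0.3 -0.8  0.1] gap 0.0883 j6 -0.23
side 388 [0.1502 0.1669 0.1838 0.1869 0.1891] ((523.1944580078125, -398.42083740234375), (46.26045608520508, 73.65800476074219), 28.844018936157227)
plane 235 [ 0.0188 -0.0303  0.1862] [ 0.5208 -0.3944  0.186 ] ((523.4124145507812, -398.8491516113281), (45.67449188232422, 72.64246368408203), 29.40373420715332)
top 573 [0.1559 0.184  0.1861 0.1873 0.1891] ((524.8585205078125, -398.9406433105469), (46.18242263793945, 68.01051330566406), 28.60666847229004)
plane 477 [-0.0023 -0.0146  0.1863] [ 0.5247 -0.3981  0.1863] ((524.8583984375, -399.23565673828125), (46.12758255004883, 67.30229949951172), 28.978260040283203)
```

View pics/hang.png

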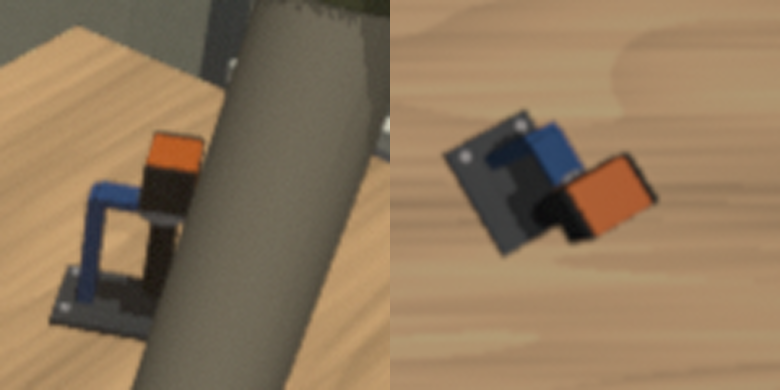

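The mallet's head sits on the ring in the side crop at about (173,165), with the handle hanging below it. Its top face is level at z = 0.186, which is 140 + 46 mm, so it is fully home. Handing in, with a quick comparison of the other objects.

```bash
python3 - <<'E'
from h import *
a=np.load('c0.npz')['tf'].astype(int);b=np.load('fin_top.npz')['f'].astype(int)
d=np.abs(a-b).max(-1)>45
for n,(u0,v0,u1,v1) in dict(carton=(100,110,170,168),bin=(190,95,240,158),filter=(300,112,338,152),drift=(255,168,300,215),green=(100,190,140,220),turq=(245,228,290,280)).items(): print(n,d[v0:v1,u0:u1].sum())
print(env.hand_in())
E
```

```text
carton 0
bin 0
filter 0
drift 0
green 0
turq 7
the job is handed in; nothing more can be done
None
```

The orange mallet is hanging in the empty collar and released. The job was handed in at about t = 28 s of the 67 s allowed.

**What I did:**
- I gripped the handle near its end, lifted the mallet clear, and tipped it over its head's edge onto its side. I let go and checked that it lay there free.
- I then took it by the head, hooked the handle under the empty ring to swing it to vertical, lowered it through the bore and released it.

**Last checks:**
- **Fit:** the head's top face is level at z = 0.186 m, which is the expected 140 + 46 mm. Its centre, at about (0.525, -0.399), lies within about 2 mm of the ring's axis.
- **Gripper:** it is open and well clear of everything.
- **Other objects:** the before and after top views show no change at the carton, bin, filter, drift or green mallet. The turquoise stand's area differed by 7 pixels; I did not look into it.

**What failed or disagreed:**
- **First grasp:** it missed and closed on nothing, without moving the mallet. The reported TCP height reads about 40 mm lower than where the camera sees the fingertips, so I corrected for that in every later move.
- **Seating:** contact came with the TCP about 8 mm higher than I had predicted, with a short push of about 21 N. The camera check afterwards shows the head fully home.

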